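Shut the plate carriage and hold the two start keys

TASK

With the fingertips, push the plate reader's open carriage fully home. Then press the two green keys on the grey start box down together with the two fingertips, hold both right down for a good two seconds, and let both come up again. Do not lift or shove the start box, and leave its red key and the things standing around alone.

Things in the scene. Friction and masses are not known exactly. Their poses are not given: they have to be found in the camera images.
- reader: Plate reader, cream, fixed to the bench. Origin on the bench directly below the middle of the outer (robot-side) face of the carriage's front plate when the carriage is fully home. x points level into the machine (the way the carriage is pushed), y along its front, z up. The housing is 280 wide; its low nose, 100 tall, begins at x = 40, and behind x = 150 it is 170 tall, to x = 300
- carriage (a joint): how far the reader's carriage stands out, m: 0 fully home (a hard stop), up to 0.11 out; it starts 0.05 to 0.10 out. It slides along the reader's x with about 3 N of friction and stays where it is left. It carries a white well plate, fixed to it
- carriage_front (a point): middle of the outer (robot-side) face of the carriage's blue upright front plate, which is 150 wide, 10 thick and reaches from 30 to 85 above the bench (this point is 57.5 up); moves with the carriage; axes as the reader's. Nothing stands in front of it
- console: grey start box, loose on the bench, 130 (x) by 150 (y) by 45 tall, about 0.9 kg. Origin at the centre of its underside, z up. The two green keys stand 62 apart along its y, at x = -25, y = +31 and -31; the red key at x = +38, y = 0
- key_a_top (a point): centre of the top of the green key on the box's +y side: round, 26 in diameter, standing 14 above the box (59 above the bench) when up
- key_b_top (a point): centre of the top of the green key on the box's -y side, the same size and height
- key_a (a joint): how far the +y green key is pressed, m: 0 up, 0.008 right down (stop). Spring: 1.5 N to start it, 5 N to bring it right down; springs back when let go
- key_b (a joint): the same for the -y green key
- key_red (a joint): how far the red key is pressed, m: 0 up, 0.004 down; red, 22 in diameter, standing 7 above the box, 63 behind (+x of) the line of the green keys; to be left alone
- bottle: loose clear bottle with a blue cap, 52 in diameter, 105 tall, standing at the start box's -x side; origin at the centre of its underside; to be left alone
- tipbox: loose orange tip box with a clear lid, 80 by 120 by 55 tall, at the start box's +x side; origin at the centre of its underside; to be left alone
- rack: loose blue rack of capped tubes, 110 (x) by 36 (y) by 85 tall, between the reader and the start box; origin at the centre of its underside; to be left alone
Not all that is in view belongs to the job. There is more than one size of the console; the one meant has the size given above.

How it is judged:
By the outcome, as a careful person would: the job done as asked, in the order asked, and still so for the second after the job is handed in, with the robot touching nothing.
It also fails if it takes over 58 s, if anything falls off the work surface, if the arm or the gripper's body presses on something with over 40 N, if the wrist force passes 120 N, or if a joint passes its speed limit or range.

ROBOT

A 6-joint arm with a two-finger parallel gripper is mounted at the origin on the work surface. World frame = base frame: x ahead of the robot, y to its left, z up, the work surface at z = 0. Lengths are in mm, angles in degrees, forces in N, time in s.
With the tool pointing down it reaches from about 350 to 850 mm from the base axis. Payload 8.1 kg.
Tool frame: the origin (TCP) lies between the finger pads; the fingertips stand 25 mm ahead of it and the grasp point (between the pads) lies 6 mm ahead of it (r.tcp_to_tips is the distance from the TCP to the fingertips, in mm); z points along the fingers, y is the line along which they close (so a half turn about z gives the same grasp; the last joint's range is limited). The gripper opens to 85 mm and grips with 20 to 120 N. Pads are 22 mm wide; open, the fingers measure 114 mm over their backs; the gripper's body (76 mm by 85 mm) begins 54 mm behind the grasp point. The pads swing forward as they close: fully open they stand 13 mm farther back than shut.
Start: joints at [-80.81, 7.471, 85.268, -0, 87.261, -4.893], TCP at [146.02, -581.965, 256.292] pointing down, gripper open.
Joint ranges: [-169.43, 169.43], [-51.17, 129.36], [1.28, 143.12], [-76.62, 256.62], [0, 156.53], [-152.29, 152.29]. Speed limits (degrees/s): [136.94, 136.94, 159.86, 180, 180, 180].

INTERFACE

Orientations are given as [roll, pitch, yaw] about the fixed x, y, z axes, in that order (R = Rz(yaw) Ry(pitch) Rx(roll)).
In Python, from bench import r gives the robot as it stands.
- The arm moves only by the tool apply_moves, never from a script. Its arguments are lists of equal length, an entry for each row: "angular": the turn, a rotation vector about the world's x, y, z in units of 8 degrees (1.0 is 8 degrees), a list of three; "travel": the shift along the world's x, y, z in units of 40 mm (1.0 is 40 mm), a list of three; "jaw": the opening, from 0 (shut) to 1 (fully open). A call has 1 to 20 rows; each row shifts and turns the commanded pose from where the row before left it; what a row does not reach is not made up. A row lasts 1/8 s, in which the tool goes at most 62.5 mm and 10.7 degrees, less where a joint would pass 70% of its speed; a pose out of reach is approached as far as the arm can. A call is refused whole if a number of a shift passes 1 or a number of a turn 1, either way. A call with a gripper value outside its range is refused whole. The fingers move at their own pace and stop on an object; "force" is the grip in N (left out, the last holds). Time passes only in rows, so rows that do not move let the fingers close. It gives the time, the measured TCP pose, the force, the opening and the grip force at its end, in the units of the state.
- r.sense(): the state, without advancing time (a new reading comes with each control period).
- r.snapshot(name): name is "side" or "top" or "wrist"; returns a dict with "color" (480x640x3 uint8, red, green, blue), "fx", "fy", "cx", "cy" (pixels), "R" (3x3) and "t" (3): a world point X has camera coordinates R X + t; the wrist camera has in their place "mount" (4x4, takes a point from camera to tool coordinates, whose origin is the TCP and whose axes are the flange's). Camera axes: x right, y down, z forward; pixel columns grow to the right and rows downward; lengths in mm; the calibration is good to about 2 mm. A picture is of the moment at which its call begins: read the wrist's pose just before it. There is no depth.
- r.hand_in(): hands the job in; it is judged then, once.
The state is a dict: "time": time; "joint_pos": joint angles; "qd": joint speeds; "joint_efforts": joint torques, N m; "tool_pos": TCP position; "tcp_rot": TCP orientation; "ft_force": force on the tool from outside, world axes, zero at the start; "wrist_torque": the same for the moment, N m; "finger_gap": finger opening in mm; "grip_force": force on a finger pad.
Only numpy, scipy, OpenCV 4.12 (cv2) and the standard library are available. Lean on these libraries where they do the work, as an engineer would, in place of code of your own. Each camera call takes 0.05 s, during which the arm holds its last target. There are 200 camera calls.

## Working session

There is one attempt and no reset: what is moved stays moved. The work goes in short steps, Python scripts to look and compute and a tool call to move; the robot and the scene stay as the last step left them, time stands still between calls to the robot, and variables do not carry over. Pictures are saved under pics/ and viewed, at most 10 in all, crops included, and the job is handed in when it is done.

Besides the shell and the picture viewer there is one more tool, called after "Call:" as a command line: name --argument value ..., lists and objects as JSON in quotes. apply_moves: Moves the arm, as the interface text tells. Its arguments: {"type":"object","properties":{"angular":{"type":"array"},"travel":{"type":"array"},"jaw":{"type":"array"},"force":{"type":"number"}},"required":["angular","travel","jaw"]}

```bash
mkdir -p pics; ls
python3 - <<'E'
from bench import r
import cv2,pickle
for n in("top","side"):
    s=r.snapshot(n); pickle.dump(s,open(n+".pkl","wb")); cv2.imwrite(f"pics/{n}.png",s["color"][:,:,::-1]); print(n,s["fx"],s["cx"],s["cy"],s["R"],s["t"])
print(r.sense(), r.tcp_to_tips)
E
```

```text
pics
top 462.06379341793115 318.49642196601366 230.45883416144096 [[ 0.03897178 -0.99923739  0.00241632]
 [-0.97460778 -0.03854458 -0.22057648]
 [ 0.2205014   0.00624129 -0.97536669]] [ 88.52900412 569.42142646 883.9686278 ]
side 558.3999603635032 314.87458578253114 237.59230157078218 [[-0.99700322 -0.07619546 -0.0133726 ]
 [-0.04586805  0.72144028 -0.69095589]
 [ 0.06229523 -0.68827187 -0.72277322]] [ 578.52675225    5.96596884 1301.0013028 ]
{'time': 0.1, 'joint_pos': array([-8.08102726e+01,  7.51265316e+00,  8.53249982e+01, -1.16222677e-03,
        8.72604414e+01, -4.89316691e+00]), 'qd': array([-0.07592369,  0.01512754, -0.20786571,  0.04771295, -0.05204494,
        0.07218319]), 'joint_efforts': array([-4.50810567e-04, -5.70951104e+01, -5.01946378e+01, -3.23681925e-04,
        8.03428120e-03, -1.33972850e-05]), 'tool_pos': array([ 145.93505382, -581.50536506,  255.31099673]), 'tcp_rot': array([-1.79902166e+02, -7.21054888e-03,  1.40829447e+01]), 'ft_force': array([-0.23366323,  0.99677067, -0.82868446]), 'wrist_torque': array([-0.00231599, -0.01479531,  0.01648812]), 'grip_force': 0.0, 'finger_gap': 85.37009653832207} 25.0
```

View pics/top.png

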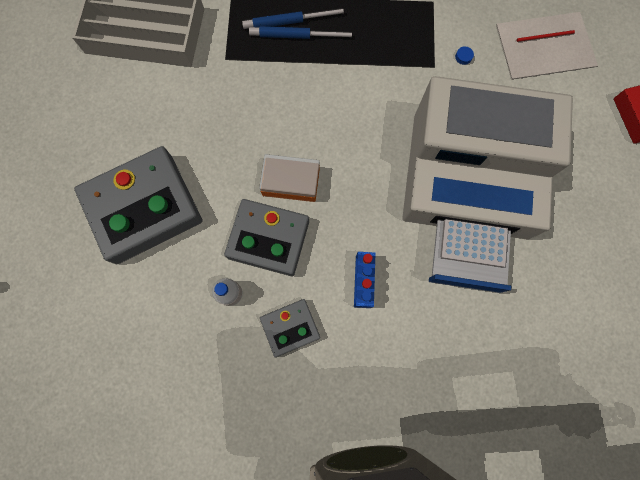

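View pics/side.png

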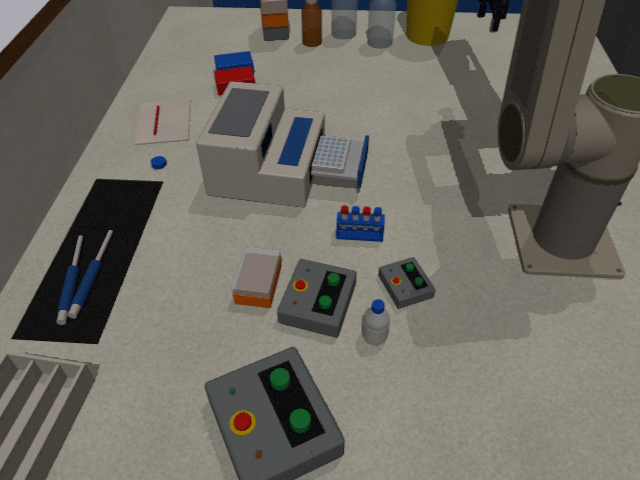

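The top view shows three consoles; the middle one, at about (267,237), stands between the bottle and the tip box and has the rack beside it. Its green keys are at (248,242) and (277,250). The carriage's blue front plate runs from (431,280) to (511,290). In the side view the same console is at (318,297) and the plate at (363,160).

```bash
cat > h.py <<'E'
import numpy as np,cv2,pickle
def ray(s,uv):
    d=s["R"].T@np.array([(uv[0]-s["cx"])/s["fx"],(uv[1]-s["cy"])/s["fy"],1]); return -s["R"].T@s["t"],d
def plane(s,uv,z):
    c,d=ray(s,uv); return c+d*(z-c[2])/d[2]
def tri(a,ua,b,ub):
    c1,d1=ray(a,ua);c2,d2=ray(b,ub)
    k=np.linalg.lstsq(np.c_[d1,-d2],c2-c1,rcond=None)[0]; p,q=c1+k[0]*d1,c2+k[1]*d2
    return (p+q)/2,np.linalg.norm(p-q)
def blobs(s,lo,hi,amin=40):
    m=cv2.inRange(cv2.cvtColor(s["color"],cv2.COLOR_RGB2HSV),lo,hi)
    cs=cv2.findContours(m,cv2.RETR_EXTERNAL,cv2.CHAIN_APPROX_NONE)[0]
    return [c[:,0,:] for c in cs if cv2.contourArea(c)>=amin]
E
python3 - <<'E'
from h import *
np.set_printoptions(precision=1,suppress=True)
for n in("top","side"):
    s=pickle.load(open(n+".pkl","rb")); print(n)
    for c in blobs(s,(45,120,40),(80,255,255)):
        m=c.mean(0); (u,w),rad=cv2.minEnclosingCircle(c.astype(np.float32)); print("green",m,(u,w),rad,plane(s,(u,w),59),plane(s,m,55))
    for c in blobs(s,(100,120,30),(125,255,255)):
        b=cv2.boxPoints(cv2.minAreaRect(c.astype(np.float32))); m=c.mean(0)
        print("blue",m,b.round(0).tolist())
E
```

```text
top
green [282.3 339.2] (282.24359130859375, 339.1410217285156) 4.323822975158691 [345.9 173.2  59. ] [345.8 173.3  55. ]
green [301.5 331. ] (301.5, 331.0) 4.272101879119873 [362.9 136.3  59. ] [363.  136.4  55. ]
green [276.7 249.3] (276.5, 249.42308044433594) 6.596004962921143 [523.5 194.9  59. ] [524.5 195.   55. ]
green [247.9 241.6] (247.75, 241.75) 6.373874664306641 [537.1 254.7  59. ] [538.2 255.1  55. ]
green [118.5 222.9] (118.5, 223.0) 9.962529182434082 [566.  524.3  59. ] [567. 526.  55.]
green [157.3 204.1] (157.42105102539062, 204.0) 9.631105422973633 [609.8 448.7  59. ] [610.6 450.5  55. ]
blue [221.  288.9] [[215.0, 283.0], [227.0, 283.0], [227.0, 295.0], [215.0, 295.0]]
blue [469.7 283.2] [[429.0, 281.0], [430.0, 273.0], [511.0, 285.0], [509.0, 293.0]]
blue [364.3 279.8] [[353.0, 306.0], [356.0, 251.0], [375.0, 252.0], [373.0, 307.0]]
blue [482.5 195.5] [[431.0, 200.0], [434.0, 176.0], [534.0, 191.0], [531.0, 214.0]]
blue [464.  55.] [[455.0, 47.0], [473.0, 47.0], [473.0, 63.0], [455.0, 63.0]]
blue [283.3  25.7] [[253.0, 11.0], [309.0, 11.0], [309.0, 38.0], [253.0, 3
[... 1085 characters left out ...]
lue [295.2 141.1] [[278.0, 163.0], [294.0, 113.0], [312.0, 119.0], [295.0, 169.0]]
blue [235.2  61.2] [[215.0, 51.0], [253.0, 51.0], [253.0, 72.0], [215.0, 72.0]]
blue [514.4   6. ] [[507.0, 0.0], [522.0, 0.0], [522.0, 12.0], [507.0, 12.0]]
blue [467.5   5.7] [[456.0, 0.0], [478.0, 0.0], [478.0, 11.0], [456.0, 11.0]]
blue [400.6   4.8] [[395.0, 0.0], [406.0, 0.0], [406.0, 10.0], [395.0, 10.0]]
blue [363.    4.3] [[357.0, 0.0], [370.0, 0.0], [370.0, 9.0], [357.0, 9.0]]
blue [325.    3.5] [[317.0, 0.0], [331.0, 0.0], [331.0, 8.0], [317.0, 8.0]]
blue [295.4   3.4] [[288.0, 0.0], [304.0, 0.0], [304.0, 8.0], [288.0, 8.0]]
blue [236.5   3.1] [[213.0, 0.0], [259.0, 0.0], [259.0, 7.0], [213.0, 7.0]]
```

Run:
```python
from h import *
a=pickle.load(open("top.pkl","rb"))["color"][200:310,400:530,::-1]; b=pickle.load(open("side.pkl","rb"))["color"][125:200,300:400,::-1]
a=cv2.resize(a,(520,440),interpolation=2);b=cv2.resize(b,(280,210),interpolation=2)
o=np.zeros((440,800,3),np.uint8);o[:,:520]=a;o[:210,520:]=b;cv2.imwrite("pics/c.png",o)
```

```text
(no output)
```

View pics/c.png

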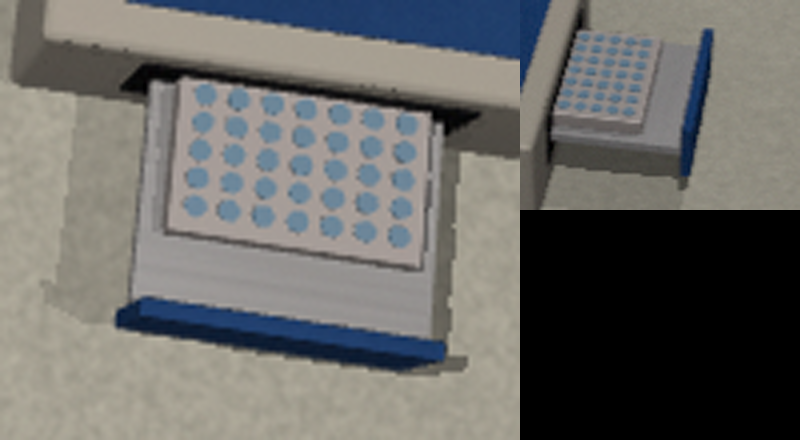

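The crop shows the plate's outer top edge running from about (429,278) to (511,287) in the top image, with nothing in front of it.

Run:
```python
from h import *
np.set_printoptions(precision=1,suppress=True)
a=pickle.load(open("top.pkl","rb"));b=pickle.load(open("side.pkl","rb"))
L=plane(a,(429.2,278),85);R=plane(a,(511.2,287),85);print(L,R,np.linalg.norm(L-R),np.degrees(np.arctan2(-(L-R)[0],(L-R)[1])))
# blue panel & nose long edges for yaw
p=plane(a,(431,200),100);q=plane(a,(531,214),100);print(p,q,np.degrees(np.arctan2(-(p-q)[0],(p-q)[1])))
# side: top outer corners of plate: near-camera (left, +y) and far
for uv in((358,165),(370,136),(362,187)):print(uv,plane(b,uv,85),plane(b,uv,30))
# rack, bottle, red key
for uv,z in(((353,306),85),((375,252),85),((221,289),105),((272,217),52),((300,193),55)):print(uv,plane(a,uv,z))
print(-a["R"].T@a["t"])
```

```text
[ 473.8 -109.7   85. ] [ 462.5 -269.4   85. ] 160.08761589073657 -4.058312924413448
[ 628.6 -111.9  100. ] [ 607.5 -310.2  100. ] -6.075805157232409
(358, 165) [ 484.1 -142.6   85. ] [ 483.3 -210.9   30. ]
(370, 136) [ 455.8 -263.4   85. ] [ 453.2 -339.4   30. ]
(362, 187) [472.8 -61.5  85. ] [ 471.4 -124.7   30. ]
(353, 306) [413.8  38.2  85. ]
(375, 252) [521.3  -3.   85. ]
(221, 289) [434.7 291.5 105. ]
(272, 217) [593.1 209.1  52. ]
(300, 193) [646.8 153.   55. ]
[356.6 104.9 987.6]
```

Call:
apply_moves --angular '[[0,0,-0.25],[0,0,-0.25],[0,0,-0.25],[0,0,-0.25],[0,0,-0.25],[0,0,-0.25],[0,0,-0.25],[0,0,-0.25],[0,0,-0.25],[0,0,-0.25],[0,0,0],[0,0,0]]' --travel '[[0.6,0.98,0],[0.6,0.98,0],[0.6,0.98,0],[0.6,0.98,0],[0.6,0.98,0],[0.6,0.98,0],[0.6,0.98,0],[0.6,0.98,0],[0.6,0.98,0],[0.6,0.98,0],[0,0,0],[0,0,0]]' --jaw '[0.56,0.56,0.56,0.56,0.56,0.56,0.56,0.56,0.56,0.56,0.56,0.56]'

```text
time: 1.6
tool_pos: [385.7, -190.1, 256.0]
tcp_rot: [180.0, 0.0, -5.8]
ft_force: [-0.6, -0.6, -0.6]
finger_gap: 48.1
grip_force: 0.0
```

```bash
cat >> h.py <<'E'
from scipy.spatial.transform import Rotation as Ro
def wrist(r):
    st=r.sense(); s=r.snapshot("wrist"); T=np.eye(4); T[:3,:3]=Ro.from_euler("xyz",st["tcp_rot"],degrees=True).as_matrix(); T[:3,3]=st["tool_pos"]
    C=np.linalg.inv(T@np.array(s["mount"])); s["R"],s["t"]=C[:3,:3],C[:3,3]; return st,s
E
python3 - <<'E'
from h import *
from bench import r
st,s=wrist(r);print(st["time"],st["tool_pos"],st["tcp_rot"],st["finger_gap"],st["ft_force"],s["mount"])
pickle.dump(s,open("w1.pkl","wb"));cv2.imwrite("pics/w1.png",s["color"][:,:,::-1])
E
```

```text
1.6 [ 385.72809996 -190.11945541  256.00087631] [ 1.79987829e+02  4.18813601e-02 -5.84823997e+00] 48.09145384909668 [-0.61979956 -0.62851867 -0.58935808] [[ 3.20105787e-05 -9.50846824e-01 -3.09661617e-01  8.15486298e+01]
 [ 9.99999552e-01 -2.62513526e-04  9.09446638e-04 -3.08052951e-01]
 [-9.46034810e-04 -3.09661507e-01  9.50846389e-01 -1.18379604e+02]
 [ 0.00000000e+00  0.00000000e+00  0.00000000e+00  1.00000000e+00]]
```

View pics/w1.png

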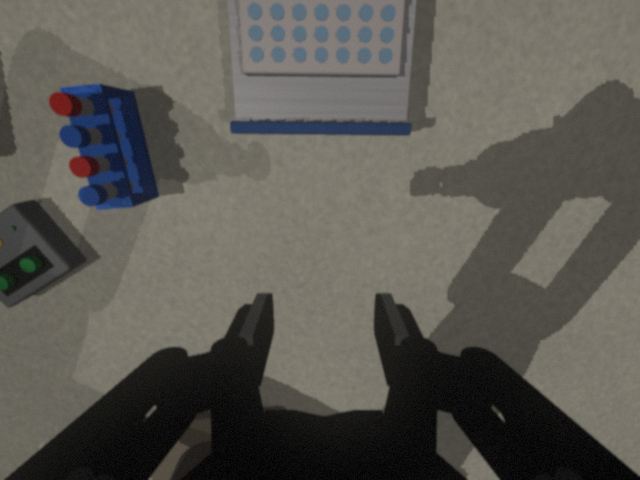

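The wrist view shows the plate's outer edge along row 133, columns 231–411, level in the image, so the yaw is right at about -6°. The rack is well off to the left.

Run:
```python
from h import *
np.set_printoptions(precision=1,suppress=True)
s=pickle.load(open("w1.pkl","rb"))
for c in blobs(s,(100,120,30),(125,255,255),300):
    x,y,w,h=cv2.boundingRect(c)
    if 200<x<300:
        l=c[c[:,0]<x+8];rr=c[c[:,0]>x+w-9]
        P=[plane(s,(x,l[:,1].max()+.5),85),plane(s,(x+w,rr[:,1].max()+.5),85)];Q=[plane(s,(x,l[:,1].min()),85),plane(s,(x+w,rr[:,1].min()),85)]
        print(x,y,w,h,P,Q,np.linalg.norm(P[0]-P[1]))
```

```text
232 122 178 12 [array([ 476.5, -123.3,   85. ]), array([ 459.9, -269.8,   85. ])] [array([ 483. , -124.6,   85. ]), array([ 467.4, -270. ,   85. ])] 147.4160268847486
```

Call:
apply_moves --angular '[[0,0,0],[0,0,0],[0,0,0],[0,0,0],[0,0,0],[0,0,0],[0,0,0],[0,0,0],[0,0,0],[0,0,0],[0,0,0],[0,0,0],[0,0,0]]' --travel '[[0,0,-0.92],[0,0,-0.92],[0,0,-0.92],[0,0,-0.92],[0,0,-0.92],[0.75,-0.08,0],[0.75,-0.08,0],[0.2,-0.021,0],[0.2,-0.021,0],[0.2,-0.021,0],[0.2,-0.021,0],[0.2,-0.021,0],[0.2,-0.021,0]]' --jaw '[0.56,0.56,0.56,0.56,0.56,0.56,0.56,0.56,0.56,0.56,0.56,0.56,0.56]'

```text
time: 3.28
tool_pos: [494.4, -201.4, 72.2]
tcp_rot: [-180.0, 0.0, -5.9]
ft_force: [-4.0, -2.4, -0.4]
finger_gap: 47.8
grip_force: 1.6
```

Call:
apply_moves --angular '[[0,0,0],[0,0,0],[0,0,0],[0,0,0]]' --travel '[[0.15,-0.016,0],[0.15,-0.016,0],[0.1,-0.01,0],[0,0,0]]' --jaw '[0.56,0.56,0.56,0.56]'

```text
time: 3.78
tool_pos: [510.8, -203.0, 72.5]
tcp_rot: [-180.0, -0.1, -5.9]
ft_force: [0.5, -0.3, -0.2]
finger_gap: 47.6
grip_force: 0.0
```

Call:
apply_moves --angular '[[0,0,0],[0,0,0],[0,0,0],[0,0,0],[0,0,0]]' --travel '[[0.1,-0.01,0],[0.1,-0.01,0],[0.1,-0.01,0],[0.1,-0.01,0],[0,0,0]]' --jaw '[0.56,0.56,0.56,0.56,0.56]'

```text
time: 4.4
tool_pos: [526.6, -204.7, 72.3]
tcp_rot: [180.0, -0.1, -5.9]
ft_force: [0.8, -0.4, -0.2]
finger_gap: 48.1
grip_force: 0.0
```

Run:
```python
from h import *
from bench import r
st,s=wrist(r);print(st["time"],st["tool_pos"],st["ft_force"])
pickle.dump(s,open("w2.pkl","wb"));cv2.imwrite("pics/w2.png",s["color"][:,:,::-1])
```

```text
4.4 [ 526.63789992 -204.74896952   72.34121819] [ 0.77499367 -0.38165389 -0.20742186]
```

View pics/w2.png

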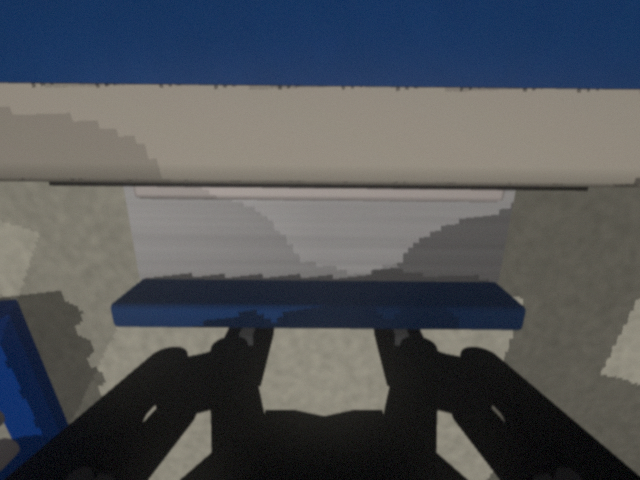

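The view shows the plate against the tips (outer edge at row ~305) and the nose front at row ~186. That is about 43–50 mm, against 40 when home, so little is left.

Call:
apply_moves --angular '[[0,0,0],[0,0,0],[0,0,0]]' --travel '[[0.06,-0.006,0],[0.06,-0.006,0],[0,0,0]]' --jaw '[0.56,0.56,0.56]'

```text
time: 4.82
tool_pos: [531.0, -205.2, 72.3]
tcp_rot: [180.0, -0.0, -5.9]
ft_force: [-1.0, 0.3, -0.4]
finger_gap: 48.0
grip_force: 0.4
```

Call:
apply_moves --angular '[[0,0,0],[0,0,0],[0,0,0]]' --travel '[[0.06,-0.006,0],[0.06,-0.006,0],[0,0,0]]' --jaw '[0.56,0.56,0.56]'

```text
time: 5.2
tool_pos: [535.9, -205.7, 72.2]
tcp_rot: [180.0, -0.0, -5.9]
ft_force: [-1.3, -1.6, 0.5]
finger_gap: 48.2
grip_force: 0.4
```

Call:
apply_moves --angular '[[0,0,0],[0,0,0],[0,0,0]]' --travel '[[0.06,-0.006,0],[0.06,-0.006,0],[0,0,0]]' --jaw '[0.56,0.56,0.56]'

```text
time: 5.58
tool_pos: [540.7, -206.2, 72.3]
tcp_rot: [-180.0, -0.0, -5.9]
ft_force: [-1.6, -1.1, -0.3]
finger_gap: 47.7
grip_force: 0.5
```

Call:
apply_moves --angular '[[0,0,0],[0,0,0],[0,0,0]]' --travel '[[0.06,-0.006,0],[0.06,-0.006,0],[0,0,0]]' --jaw '[0.56,0.56,0.56]'

```text
time: 5.95
tool_pos: [541.4, -206.2, 72.2]
tcp_rot: [-180.0, 0.5, -6.0]
ft_force: [-26.3, 5.0, 19.3]
finger_gap: 47.9
grip_force: 13.6
```

Call:
apply_moves --angular '[[0,0,0],[0,0,0],[0,0,0],[0,0,0],[0,0,-0.1],[0,0,-0.1],[0,0,-0.1],[0,0,-0.1],[0,0,-0.1],[0,0,-0.1],[0,0,-0.1],[0,0,-0.1],[0,0,-0.1],[0,0,0],[0,0,0],[0,0,0],[0,0,0],[0,0,0]]' --travel '[[-0.75,0.08,0],[-0.75,0.08,0],[0,0,0.92],[0,0,0.92],[0,0,0.92],[0,0,0.92],[0,0.97,0.92],[0,0.97,0],[0,0.97,0],[0,0.97,0],[0,0.97,0],[0,0.97,0],[0,0.97,0],[0,0.97,0],[0,0.97,0],[0,0.97,0],[0,0.97,0],[0,0,0]]' --jaw '[0.56,0.56,0.56,0.56,0.56,0.56,0.56,0.56,0.56,0.56,0.56,0.56,0.56,0.56,0.56,0.56,0.56,0.56]'

```text
time: 8.2
tool_pos: [485.0, 229.2, 256.5]
tcp_rot: [-179.9, -0.0, -12.9]
ft_force: [0.2, -1.0, 0.5]
finger_gap: 47.7
grip_force: 0.0
```

Run:
```python
from h import *
from bench import r
np.set_printoptions(precision=1,suppress=True)
st,s=wrist(r);print(st["time"],st["tool_pos"],st["tcp_rot"],st["ft_force"])
t=r.snapshot("top");pickle.dump((s,t),open("w3.pkl","wb"))
w=np.hstack([cv2.resize(s["color"],(480,360)),cv2.resize(t["color"][60:300,380:590],(315,360))]);cv2.imwrite("pics/w3.png",w[:,:,::-1])
for c in blobs(s,(45,120,40),(80,255,255),100):
    (u,v),rad=cv2.minEnclosingCircle(c.astype(np.float32));print((u,v),rad,c.mean(0),plane(s,(u,v),59),plane(s,c.mean(0),59))
```

```text
8.2 [485.  229.2 256.5] [-179.9   -0.   -12.9] [ 0.2 -1.   0.5]
(428.5, 299.0) 7.762187480926514 [428.6 299.3] [377.8 140.1  59. ] [377.4 140.1  59. ]
(9.202936172485352, 211.5777130126953) 21.492401123046875 [ 12.5 206.9] [563.2 525.6  59. ] [566.7 520.1  59. ]
(351.2161865234375, 170.69512939453125) 13.975298881530762 [351.2 170.6] [527.2 193.5  59. ] [527.2 193.5  59. ]
(285.9666748046875, 170.6703643798828) 13.670515060424805 [285.9 170.6] [540.8 253.   59. ] [540.9 253.1  59. ]
(51.097373962402344, 142.5196990966797) 25.057661056518555 [ 54.7 142.8] [613.2 455.5  59. ] [612.2 452.4  59. ]
```

View pics/w3.png

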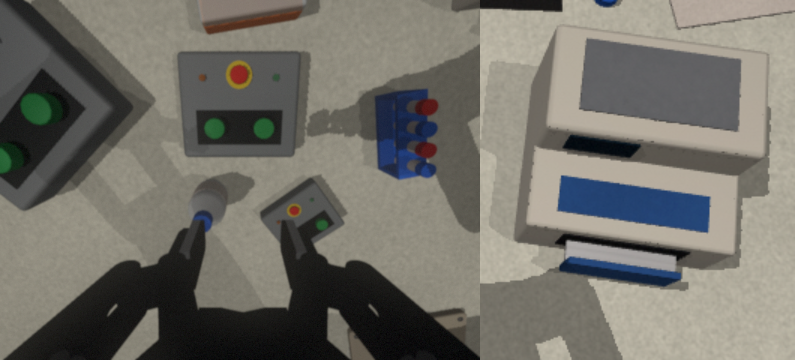

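The carriage plate is now tight up to the nose. The two green keys are at wrist pixels (286,171) and (351,171), giving (541,253) and (527,193.5). The tool yaw already matches the box.

Call:
apply_moves --angular '[[0,0,0],[0,0,0],[0,0,0],[0,0,0],[0,0,0],[0,0,0],[0,0,0]]' --travel '[[0.6,-0.065,0],[0.6,-0.065,0],[0,0,-0.95],[0,0,-0.95],[0,0,-0.95],[0,0,-0.95],[0,0,0]]' --jaw '[0.56,0.56,0.56,0.56,0.56,0.56,0.56]'

```text
time: 9.18
tool_pos: [530.7, 219.4, 100.9]
tcp_rot: [179.8, 0.3, -13.2]
ft_force: [0.0, 0.1, -0.1]
finger_gap: 47.7
grip_force: 0.0
```

Run:
```python
from h import *
from bench import r
st,s=wrist(r);print(st["time"],st["tool_pos"],st["ft_force"],st["finger_gap"])
t=r.snapshot("side")
w=np.hstack([cv2.resize(s["color"],(480,360)),cv2.resize(t["color"][210:350,260:384],(319,360))]);cv2.imwrite("pics/w4.png",w[:,:,::-1])
```

```text
9.175 [530.7447064  219.4234694  100.85512964] [ 0.01946289  0.13453162 -0.12639296] 47.735014629726386
```

View pics/w4.png

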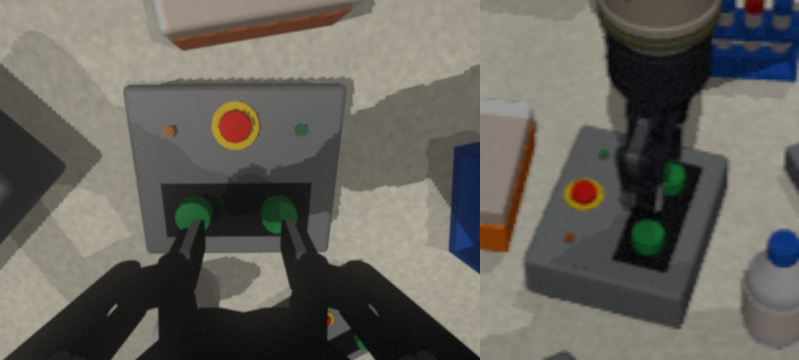

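The tips sit over the keys but about 6 px to their right, roughly 4.5 mm in -y. I will shift and then press slowly.

Call:
apply_moves --angular '[[0,0,0],[0,0,0],[0,0,0],[0,0,0],[0,0,0]]' --travel '[[0.07,0.11,0],[0,0,-0.2],[0,0,-0.15],[0,0,-0.1],[0,0,0]]' --jaw '[0.56,0.56,0.56,0.56,0.56]'

```text
time: 9.9
tool_pos: [535.5, 225.6, 85.6]
tcp_rot: [180.0, 0.1, -13.1]
ft_force: [-1.4, -0.6, -0.7]
finger_gap: 47.8
grip_force: 0.0
```

Call:
apply_moves --angular '[[0,0,0],[0,0,0],[0,0,0],[0,0,0]]' --travel '[[-0.04,-0.02,0],[0,0,-0.08],[0,0,-0.08],[0,0,0]]' --jaw '[0.56,0.56,0.56,0.56]'

```text
time: 10.4
tool_pos: [534.6, 225.0, 80.0]
tcp_rot: [-180.0, -0.0, -13.1]
ft_force: [-1.3, 0.0, 3.0]
finger_gap: 47.7
grip_force: 1.9
```

Call:
apply_moves --angular '[[0,0,0],[0,0,0],[0,0,0]]' --travel '[[0,0,-0.07],[0,0,-0.07],[0,0,0]]' --jaw '[0.56,0.56,0.56]'

```text
time: 10.78
tool_pos: [534.7, 225.1, 74.9]
tcp_rot: [-180.0, -0.0, -13.1]
ft_force: [-3.1, -1.4, 9.2]
finger_gap: 47.7
grip_force: 4.2
```

Call:
apply_moves --angular '[[0,0,0],[0,0,0],[0,0,0]]' --travel '[[0,0,-0.05],[0,0,-0.05],[0,0,0]]' --jaw '[0.56,0.56,0.56]'

```text
time: 11.15
tool_pos: [534.8, 225.2, 73.2]
tcp_rot: [-180.0, -0.0, -13.1]
ft_force: [-13.3, -4.7, 25.7]
finger_gap: 47.6
grip_force: 13.4
```

Call:
apply_moves --angular '[[0,0,0],[0,0,0]]' --travel '[[-0.025,-0.01,0],[0,0,0]]' --jaw '[0.56,0.56]'

```text
time: 11.4
tool_pos: [534.7, 225.1, 73.2]
tcp_rot: [-179.9, -0.1, -13.1]
ft_force: [-7.8, -3.0, 21.3]
finger_gap: 47.9
grip_force: 10.8
```

Run:
```python
from h import *
from bench import r
np.set_printoptions(precision=2,suppress=True)
st,s=wrist(r);print({k:st[k] for k in("time","tool_pos","tcp_rot","ft_force","wrist_torque","finger_gap")})
print(Ro.from_euler("xyz",st["tcp_rot"],degrees=True).inv().apply(st["wrist_torque"]))
t=r.snapshot("side")
w=np.hstack([cv2.resize(s["color"],(480,360)),cv2.resize(t["color"][210:350,260:384],(319,360))]);cv2.imwrite("pics/w5.png",w[:,:,::-1])
```

```text
{'time': 11.4, 'tool_pos': array([534.7 , 225.06,  73.23]), 'tcp_rot': array([-179.91,   -0.15,  -13.11]), 'ft_force': array([-7.8 , -2.99, 21.26]), 'wrist_torque': array([-0.5 ,  1.27, -0.02]), 'finger_gap': 47.887433789454995}
[-0.78 -1.12  0.02]
```

View pics/w5.png

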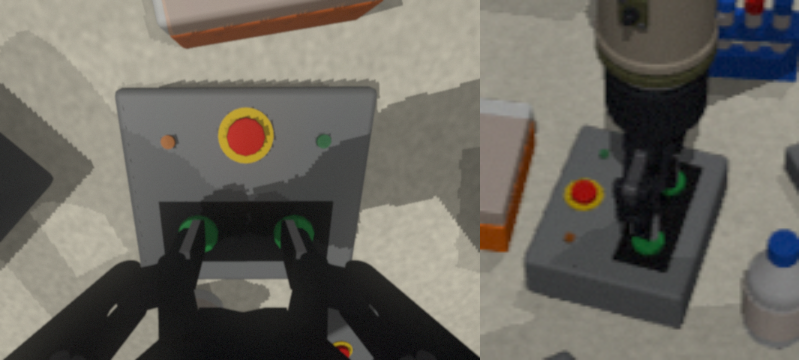

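Both keys are sunk nearly flush and the box has not moved. The wrist moment fits an even load of about 10 N on each key. Now I will hold.

Call:
apply_moves --angular '[[0,0,0],[0,0,0],[0,0,0],[0,0,0],[0,0,0],[0,0,0],[0,0,0],[0,0,0],[0,0,0],[0,0,0],[0,0,0],[0,0,0],[0,0,0],[0,0,0],[0,0,0],[0,0,0],[0,0,0],[0,0,0],[0,0,0],[0,0,0]]' --travel '[[0,0,0],[0,0,0],[0,0,0],[0,0,0],[0,0,0],[0,0,0],[0,0,0],[0,0,0],[0,0,0],[0,0,0],[0,0,0],[0,0,0],[0,0,0],[0,0,0],[0,0,0],[0,0,0],[0,0,0],[0,0,0],[0,0,0],[0,0,0]]' --jaw '[0.56,0.56,0.56,0.56,0.56,0.56,0.56,0.56,0.56,0.56,0.56,0.56,0.56,0.56,0.56,0.56,0.56,0.56,0.56,0.56]'

```text
time: 14.0
tool_pos: [534.7, 225.1, 73.2]
tcp_rot: [-179.9, -0.1, -13.1]
ft_force: [-7.6, -2.1, 22.6]
finger_gap: 47.8
grip_force: 10.9
```

Call:
apply_moves --angular '[[0,0,0],[0,0,0],[0,0,0],[0,0,0],[0,0,0],[0,0,0],[0,0,0],[0,0,0],[0,0,0],[0,0,0],[0,0,0],[0,0,0]]' --travel '[[0,0,0],[0,0,0],[0,0,0],[0,0,0],[0,0,0.1],[0,0,0.1],[0,0,0.2],[0,0,0.5],[0,0,0.9],[0,0,0.9],[0,0,0.9],[0,0,0]]' --jaw '[0.56,0.56,0.56,0.56,0.56,0.56,0.56,0.56,0.56,0.56,0.56,0.56]'

```text
time: 15.5
tool_pos: [535.4, 225.2, 219.5]
tcp_rot: [-179.8, -0.4, -13.1]
ft_force: [0.6, -0.2, 0.0]
finger_gap: 48.0
grip_force: 0.0
```

Run:
```python
from h import *
from bench import r
np.set_printoptions(precision=1,suppress=True)
st,s=wrist(r);print(st["time"],st["tool_pos"],st["ft_force"])
for c in blobs(s,(45,120,40),(80,255,255),100):
    print(c.mean(0),plane(s,c.mean(0),59))
cv2.imwrite("pics/w6.png",np.hstack([cv2.resize(s["color"],(400,300)),cv2.resize(r.snapshot("top")["color"],(400,300))])[:,:,::-1])
```

```text
15.5 [535.4 225.2 219.5] [ 0.6 -0.2  0. ]
[  8.1 277.3] [560.1 517.5  59. ]
[361.2 233.4] [528. 194.  59.]
[291.8 233.6] [541.6 253.2  59. ]
[ 48.9 212.9] [606.9 452.5  59. ]
```

View pics/w6.png

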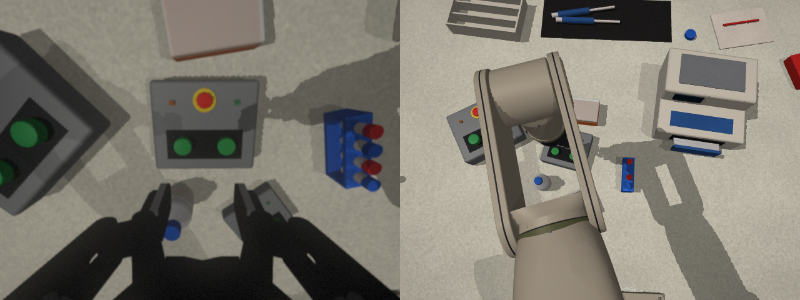

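The keys are up, the box is where it was, and the carriage is home with its neighbours undisturbed.

```bash
python3 -c "
from bench import r
print(r.hand_in())"
```

```text
the job is handed in; nothing more can be done
None
```

The carriage is pushed fully home against its stop, both green keys were held right down together for about 3 s and let up, nothing else appeared disturbed in the final pictures, and the job was handed in at about 15.5 s.

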